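# Dispense one filter disc and slide it into the reading pocket

## Robot

A 6-joint arm with a two-finger parallel gripper is mounted at the origin on the work surface. World frame = base frame: x ahead of the robot, y to its left, z up, the work surface at z = 0. Lengths are in mm, angles in degrees, forces in N, time in s.
With the tool pointing down it reaches from about 350 to 850 mm from the base axis. Payload 8.1 kg.
Tool frame: the origin (TCP) lies midway between the tips of the shut fingers; the grasp point (between the pads) lies 19 mm behind it; z points along the fingers, y is the direction in which the jaws open and shut (so a half turn about z gives the same grasp; the last joint's range is limited). The gripper opens to 85 mm and grips with 20 to 120 N. Pads are 22 mm wide; open, the fingers measure 114 mm over their backs; the gripper's body (76 mm by 85 mm) begins 54 mm behind the grasp point. The pads swing forward as they close: fully open they stand 13 mm farther back than shut.
Start: joints at [71.253, 7.471, 85.268, -0, 87.261, -4.893], TCP at [143.648, 582.555, 210.392] pointing down, gripper open.
Joint ranges: [-169.43, 169.43], [-51.17, 129.36], [1.28, 143.12], [-76.62, 256.62], [0, 156.53], [-152.29, 152.29]. Speed limits (degrees/s): [136.94, 136.94, 159.86, 180, 180, 180].

## Interface

Orientations are given as [roll, pitch, yaw] about the fixed x, y, z axes, in that order (R = Rz(yaw) Ry(pitch) Rx(roll)).
In Python, from bench import telemetry, snapshot, camera_params, job gives the robot as it stands. The module is installed in compiled form; this text tells all that it offers.
- The arm moves only by the shell command python3 -m jog 'ROWS' [FORCE]. ROWS is JSON, a list that holds one entry, the list of rows, each a list of 7 numbers: the shift along the tool's x, y, z in units of 50 mm (1.0 is 50 mm), then the turn, a rotation vector about the tool's x, y, z in units of 2 pi rad (1.0 is 2 pi rad), then the opening, from 0 (shut) to 1 (fully open). In form: [[[dx, dy, dz, rx, ry, rz, claw], ...]]. A call has 1 to 12 rows; each row shifts and turns the commanded pose from where the row before left it, along the tool's axes as they then stand; what a row does not reach is not made up. A row lasts 1/8 s, in which the tool goes at most 62.5 mm and 10.7 degrees, less where a joint would pass 70% of its speed; a pose out of reach is approached as far as the arm can. A call with a number of a shift or a turn outside -1 to 1 is refused whole. A call with a gripper value outside its range is refused whole. The fingers move at their own pace and stop on an object; FORCE is the grip in N (left out, the last holds). Time passes only in rows, so rows that do not move let the fingers close. It gives the time, the measured TCP pose, the force and the opening at its end, in the units of the state.
- telemetry.sense(): the state, without advancing time (a new reading comes with each control period).
- snapshot(name): name is "scene" or "top"; returns (picture, depth): 400x640x3 uint8, red, green, blue; 400x640 float32, mm along the optical axis (not along the pixel's ray), 0 where there is no reading.
- camera_params(name): a dict with "K" (3x3 intrinsics, pixels), "extrinsics" (4x4, takes a point from camera to world coordinates). Camera axes: x right, y down, z forward; pixel columns grow to the right and rows downward; lengths in mm; the calibration is good to about 2 mm. A picture is of the moment at which its call begins. camera_params takes no time and is no camera call.
- job.hand_in(): hands the job in, once; it reports no verdict.
The state is a dict: "time": time; "joint_pos": joint angles; "qd": joint speeds; "joint_efforts": joint torques, N m; "tool_pos": TCP position; "tcp_rot": TCP orientation; "ft_force": force on the tool from outside, world axes, zero at the start; "wrist_torque": the same for the moment, N m; "finger_gap": finger opening in mm.
Only numpy, scipy, OpenCV 4.12 (cv2) and the standard library are available. Lean on these libraries where they do the work, as an engineer would, in place of code of your own. Each camera call takes 0.05 s, during which the arm holds its last target. There are 200 camera calls.

## Task

Press the dispenser's plunger all the way down once so that a single filter disc comes out at its foot, and let the plunger spring back up. Then, with the fingertips, push that disc along the bench into the U-shaped pocket of the reading head until it is fully home against the pocket's back wall. Only press and push: do not lift or tip the disc, bring out no second disc, leave the things standing around where they are, and finish clear of everything.

Things in the scene. Friction and masses are not known exactly. Their poses are not given: they have to be found in the camera images.
- dispenser: Fixed metal disc dispenser, 128 x 55 mm. Origin on the bench (z = 0) under the centre of the magazine, an upright shaft 55 mm square and 60 mm tall with a clear front, holding three stacked discs. Own -x points out of the exit, roughly to the robot's right. Behind the shaft, centred at own x = +76 mm, stands the grey plunger tower, 50 x 55 mm, fixed up to 70 mm height.
- plunger (a joint): Downward travel of the spring plunger: 0 = up, 0.028 m = down on a hard stop. Pressing takes about 4 to 10 N before the stop; it springs back when let go. It drives a flat pusher inside forward 2.65 times as far (74 mm), shoving the lowest disc out on to the bench; the pusher withdraws as the plunger rises and the next disc drops into place.
- plunger_top (a point): Centre of the top face of the plunger's black round cap, 40 mm across and 9 mm thick; 109 mm above the bench at rest, at own x = +76 mm of the dispenser. Moves down with the plunger.
- magazine (a point): Same place and axes as the dispenser's origin: on the bench under the centre of the magazine shaft. The discs not dispensed stay centred over it to within 2 mm.
- exit_mouth (a point): Point on the bench in the middle of the exit, a 47 mm wide, 16 mm high opening at the foot of the shaft's front wall; in its outer face, at own x = -27.5 mm of the dispenser.
- disc1: The lowest disc of the stack, the one to be dispensed: a dark metal filter mount 44 mm in diameter, 12 mm thick, about 25 g, lying flat. Origin at the centre of its underside, z up. After a full press its centre lies about 71 to 90 mm out from the magazine's centre, flat on the bench.
- disc2: The second disc from below, same shape; origin at the centre of its underside. Must stay in the magazine (it drops to the bottom).
- disc3: The top disc, same shape. Stays in the magazine.
- pocket: Fixed reading head. Its U-shaped pocket has aluminium walls 14 mm high, 8 mm thick; 58 mm wide inside, 32 mm deep, no floor (bench), open towards own -x. Origin on the bench at the centre of a disc fully home; own x points into the pocket. Behind the back wall a black block, 70 mm wide, 32 mm tall, own x = 30 to 64 mm. It stands farther from the robot than the dispensed disc.
- seat (a point): Same place and axes as the pocket's origin: where the centre of the disc's underside must come. Own x into the pocket, y across it (7 mm free either side). The back wall's inner face is at own x = +22 mm, the mouth at own x = -10 mm, so a disc that is home sticks out 12 mm from the mouth.
- weight_big: Bystander: brass knob weight 32 mm across, 42 mm tall; origin under its centre.
- weight_small: Bystander: brass knob weight 24 mm across, 31 mm tall; origin under its centre.
- filter_mount: Bystander: black upright filter mount 36 x 14 mm, 40 mm tall; origin under its centre.
- dish: Bystander: shallow glass dish 70 mm across, 16 mm tall; origin under its centre.
- vial: Bystander: amber vial 26 mm across, 55 mm tall; origin under its centre.
- brush: Bystander: small brush 150 mm long lying on the bench along its own x.
- beaker: Bystander: glass beaker 66 mm across, 85 mm tall; origin under its centre.
Things that resemble listed ones, but are neither listed nor needed, are in the scene too. Leave any yellow look-alike of the pocket alone.

How it is judged:
By the outcome, as a careful person would: the job done as asked, in the order asked, and still so for the second after the job is handed in, with the robot touching nothing.
It also fails if it takes over 54 s, if anything falls off the work surface, if the arm or the gripper's body presses on something with over 40 N, if the wrist force passes 120 N, or if a joint passes its speed limit or range.

## Working session

There is one attempt and no reset: what is moved stays moved. The work goes in short steps, Python scripts to look and compute and a shell command to move; the robot and the scene stay as the last step left them, time stands still between calls to the robot, and variables do not carry over. Pictures are saved under pics/ and viewed, about 8 in all and at most 12, crops included, and the job is handed in when it is done.

```bash
mkdir -p pics; cat > h.py <<'E'
import numpy as np, cv2
from bench import telemetry, snapshot, camera_params, job
def snap(n):
    p,d=snapshot(n); np.savez(f'/tmp/{n}.npz',p=p,d=d); return p,d
def load(n):
    z=np.load(f'/tmp/{n}.npz'); return z['p'],z['d']
def world(n,d):
    c=camera_params(n);K=np.array(c['K']);T=np.array(c['extrinsics'])
    v,u=np.mgrid[:d.shape[0],:d.shape[1]]
    X=np.stack([(u-K[0,2])/K[0,0]*d,(v-K[1,2])/K[1,1]*d,d],-1)
    return X@T[:3,:3].T+T[:3,3]
def save(name,p): cv2.imwrite('pics/'+name,p[...,::-1])
E
python3 - <<'E'
from h import *
for n in('top','scene'):
    p,d=snap(n); save(n+'0.png',p); print(n,np.array(camera_params(n)['extrinsics']).round(2).tolist())
s=telemetry.sense(); print(s)
E
```

```text
top [[0.01, -0.99, 0.16, 430.51], [-1.0, -0.02, -0.03, 62.58], [0.03, -0.16, -0.99, 1079.44], [0.0, 0.0, 0.0, 1.0]]
scene [[-0.31, 0.6, -0.74, 1183.67], [0.95, 0.18, -0.25, 260.1], [-0.02, -0.78, -0.63, 622.29], [0.0, 0.0, 0.0, 1.0]]
{'time': 0.1, 'joint_pos': array([ 7.12549816e+01,  7.51126987e+00,  8.53244878e+01, -4.83646665e-04,
        8.72602059e+01, -4.89312470e+00]), 'qd': array([ 0.02127135, -0.04654851, -0.14709849,  0.03756551, -0.0450899 ,
       -0.04101678]), 'joint_efforts': array([ 1.45887941e-03, -5.70952034e+01, -5.01939404e+01, -2.11613342e-04,
        8.13447899e-03,  3.01930334e-05]), 'tool_pos': array([143.45836823, 582.04965441, 209.43037183]), 'tcp_rot': array([-1.79904345e+02, -7.70414084e-03,  1.66148123e+02]), 'ft_force': array([ 0.27772704, -0.28785859, -0.86962629]), 'wrist_torque': array([ 0.04236195, -0.01622142, -0.01631841]), 'finger_gap': 85.58436606239867}
```

View pics/top0.png

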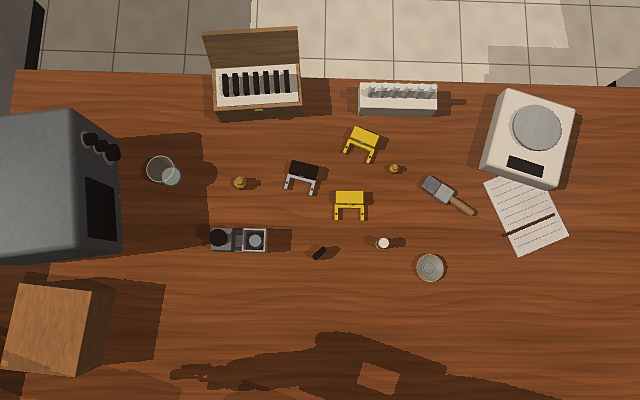

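View pics/scene0.png

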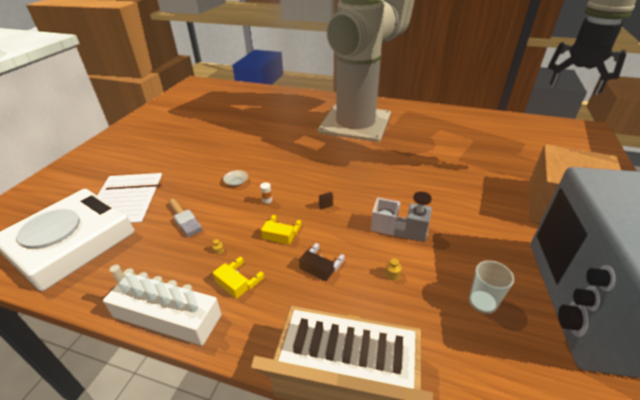

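The top view shows the dispenser at (238,240), with the plunger cap at (220,238), the shaft at (257,240) and the exit to the right. There are three pocket-like things: (302,177) with grey walls and a black block, and yellow ones at (362,143) and (349,205). The grey and black one fits "aluminium walls, black block". I'll confirm it in a crop and measure.

```bash
python3 - <<'E'
from h import *
p,d=load('top'); W=world('top',d)
c=p[150:270,195:345]; save('crop1.png',cv2.resize(c,None,fx=5,fy=5,interpolation=cv2.INTER_CUBIC))
def fit(name,r,zlo,zhi,colf=None):
    v0,v1,u0,u1=r; w=W[v0:v1,u0:u1].reshape(-1,3); q=p[v0:v1,u0:u1].reshape(-1,3).astype(int)
    m=(w[:,2]>zlo)&(w[:,2]<zhi)
    if colf is not None: m&=colf(q)
    x=w[m]; rect=cv2.minAreaRect(x[:,:2].astype(np.float32)); print(name,m.sum(),'med',np.median(x,0).round(1),'mean',x.mean(0).round(1),'rect',np.round(rect[0],1),np.round(rect[1],1),round(rect[2],1))
D=(220,258,203,275)
fit('bench',(280,300,250,300),-20,20)
fit('cap',D,95,125); fit('tower',D,60,80); fit('shaft',D,50,66); fit('disp',D,25,130)
P=(152,202,278,327)
fit('block',P,24,45); fit('walls',P,9,20); fit('pocketall',P,8,45)
for n,r in dict(wbig=(170,195,228,250),mount=(240,265,308,332),ycl=(185,225,328,372),vial=(232,252,372,395),wsm=(160,176,386,402)).items(): fit(n,r,6,100)
E
```

```text
bench 999 med [3.826e+02 1.454e+02 3.000e-01] mean [3.830e+02 1.448e+02 3.000e-01] rect [382.9 145.1] [ 46.7 122.4] 0.9
cap 245 med [502.5 269.6 108.7] mean [502.4 269.6 108.8] rect [502.8 269.7] [36.6 38.3] 0.9
tower 339 med [494.6 254.1  63.7] mean [499.5 246.2  63.6] rect [502.2 231.3] [128.1  55. ] 89.3
shaft 411 med [499.  246.4  61.9] mean [500.9 233.   61.3] rect [502.2 231. ] [128.8  55.2] 89.5
disp 1087 med [500.5 245.3  60.7] mean [501.2 231.   63.6] rect [502.2 231. ] [128.8  55.3] 89.3
block 380 med [683.2  80.5  32.1] mean [682.9  80.6  31.9] rect [683.2  80.9] [70.4 36.4] 75.2
walls 190 med [659.5  84.1  14.2] mean [655.6  86.9  14.3] rect [660.2  86.7] [74.1 65.3] 77.2
pocketall 577 med [674.   80.8  30.5] mean [673.7  82.7  25.9] rect [665.   84.9] [74.3 73.8] 75.6
wbig 142 med [645.1 235.9  28.3] mean [645.9 236.8  30. ] rect [647.8 238.4] [30.7 30.3] 62.1
mount 85 med [473.3  36.9  39.9] mean [473.7  37.2  39.8] rect [473.3  36.8] [13.8 34.3] 45.7
ycl 592 med [606.5 -36.4  30.5] mean [605.1 -37.3  25.5] rect [595.8 -41.6] [74.2 92.5] 0.5
vial 119 med [ 499.1 -114.7   53.4] mean [ 499.4 -115.5   45.6] rect [ 502.1 -111.8] [37.  25.2] 72.3
wsm 73 med [ 693.  -151.2   19.7] mean [ 693.5 -151.2   21.8] rect [ 695.2 -152.5] [20.2 23.7] 45.5
```

View pics/crop1.png

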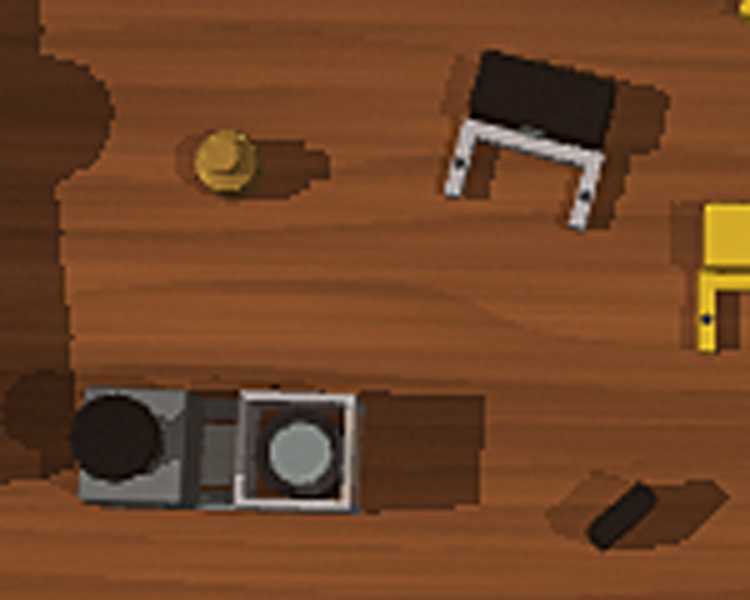

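The crop confirms it: walls at crop (450–600,120–230), black block at (545,95), and mouth facing down and slightly left. The other two are yellow. The path passes near the box and the oven, so I'll check clearance.

```bash
cat >> h.py <<'E'
def toolshift(target,yaw=None):
    from scipy.spatial.transform import Rotation as R
    s=telemetry.sense(); r=R.from_euler('xyz',s['tcp_rot'],degrees=True)
    print('pos',s['tool_pos'].round(1),'rot',s['tcp_rot'].round(2),'F',s['ft_force'].round(1),'gap',round(s['finger_gap'],1),'t',s['time'])
    sh=r.inv().apply(np.array(target)-s['tool_pos'])/50; print('shift units',sh.round(3)); return sh
E
python3 - <<'E'
from h import *
for n in('top','scene'):
    W=world(n,load(n)[1]).reshape(-1,3); W=W[np.isfinite(W).all(1)]
    a=np.array([143.,582]);b=np.array([502.5,269.7]);L=np.linalg.norm(b-a);e=(b-a)/L
    q=W[:,:2]-a; s=q@e; t=q@[-e[1],e[0]]
    for k in range(0,480,60):
        m=(s>=k)&(s<k+60)&(abs(t)<90)&(W[:,2]<400); print(n,k,m.sum(),W[m,2].max().round() if m.any() else None, W[m][W[m,2].argmax()].round() if m.any() else '')
toolshift([502.5,269.7,160])
E
```

```text
top 0 1457 125.0 [214. 630. 125.]
top 60 2938 125.0 [273. 581. 125.]
top 120 2711 127.0 [305. 544. 127.]
top 180 1906 7.0 [233. 405.   7.]
top 240 1851 8.0 [291. 371.   8.]
top 300 1811 6.0 [449. 419.   6.]
top 360 1768 7.0 [443. 291.   7.]
top 420 1644 113.0 [500. 283. 113.]
scene 0 2377 400.0 [179. 583. 400.]
scene 60 1045 122.0 [265. 577. 122.]
scene 120 1134 121.0 [296. 564. 121.]
scene 180 939 3.0 [266. 368.   3.]
scene 240 1011 3.0 [305. 335.   3.]
scene 300 1075 2.0 [405. 391.   2.]
scene 360 903 3.0 [451. 379.   3.]
scene 420 967 110.0 [493. 268. 110.]
pos [143.5 582.  209.4] rot [-1.7990e+02 -1.0000e-02  1.6615e+02] F [ 0.3 -0.3 -0.9] gap 85.6 t 0.1
shift units [-8.468 -4.344  0.995]
```

```bash
python3 -m jog '[[[-0.847,-0.434,0,0,0,0,0.6],[-0.847,-0.434,0,0,0,0,0],[-0.847,-0.434,0,0,0,0,0],[-0.847,-0.434,0,0,0,0,0],[-0.847,-0.434,0,0,0,0,0],[-0.847,-0.434,0,0,0,0,0],[-0.847,-0.434,0,0,0,0,0],[-0.847,-0.434,0,0,0,0,0],[-0.847,-0.434,0,0,0,0,0],[-0.847,-0.434,0,0,0,0,0],[0,0,0.4,0,0,0,0],[0,0,0.4,0,0,0,0]]]' 40; python3 -c "
from h import *
toolshift([502.5,269.7,116])"
```

```text
time: 1.6
tool_pos: [502.3, 270.4, 168.7]
tcp_rot: [-180.0, -0.1, 166.1]
ft_force: [-0.1, 0.2, -0.8]
finger_gap: -0.1
pos [502.3 270.4 168.7] rot [-1.7998e+02 -7.0000e-02  1.6611e+02] F [-0.1  0.2 -0.8] gap -0.1 t 1.6
shift units [-0.009 -0.013  1.054]
```

```bash
python3 -m jog '[[[0,-0.013,0.3,0,0,0,0],[0,0,0.3,0,0,0,0],[0,0,0.3,0,0,0,0],[0,0,0.15,0,0,0,0],[0,0,0.06,0,0,0,0],[0,0,0.06,0,0,0,0],[0,0,0.06,0,0,0,0],[0,0,0.06,0,0,0,0],[0,0,0.06,0,0,0,0],[0,0,0.06,0,0,0,0],[0,0,0.06,0,0,0,0],[0,0,0.06,0,0,0,0]]]'
```

```text
time: 3.1
tool_pos: [502.7, 269.8, 93.7]
tcp_rot: [-180.0, -0.0, 166.1]
ft_force: [0.1, -0.4, -0.1]
finger_gap: -0.4
```

The force is near zero at z=94, which isn't what I'd expect from a loaded plunger. I'll look before going on.

```bash
python3 - <<'E'
from h import *
p,d=snap('scene'); save('s1.png',cv2.resize(p[120:290,300:500],None,fx=4,fy=3.5 and 4,interpolation=cv2.INTER_CUBIC)[:600])
print(telemetry.sense()['ft_force'])
E
```

```text
[-0.44476084  0.58090801 -0.59930317]
```

View pics/s1.png

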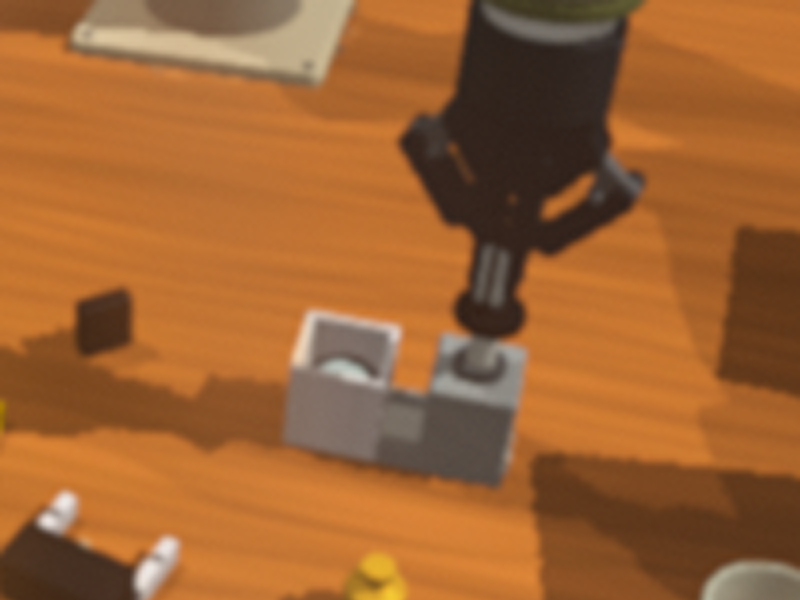

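```bash
python3 - <<'E'
from h import *
p,d=load('scene'); W=world('scene',d)
# zoom pixel (490,310)/4 + offset
for v in range(184,216,2):
    u=300+488//4; print(v,W[v,u].round(1),p[v,u], '|',W[v,u-6].round(1))
E
```

```text
184 [511.3 264.4 144.9] [90 80 72] | [310.4 249.7  -1.1]
186 [511.4 265.2 139.8] [83 72 65] | [3.217e+02 2.508e+02 2.000e-01]
188 [512.7 265.9 135.5] [76 64 56] | [ 3.304e+02  2.519e+02 -2.000e-01]
190 [513.9 266.7 131.2] [74 61 54] | [335.4 252.9  -3.2]
192 [512.  267.6 124.4] [79 67 59] | [494.3 255.  108.5]
194 [514.7 268.3 121.1] [84 74 65] | [502.5 255.8 109.2]
196 [505.8 269.3 109. ] [68 54 46] | [508.1 256.7 107.9]
198 [513.6 270.  109.6] [54 36 26] | [515.9 257.5 108.4]
200 [518.9 270.7 108.1] [57 39 30] | [518.5 258.3 105. ]
202 [523.9 271.5 106.6] [53 34 25] | [390.3 258.8  -1.3]
204 [522.4 272.3 100. ] [73 60 50] | [478.3 259.8  62. ]
206 [1183.7  260.1  622.3] [123 115 105] | [494.2 260.7  68.8]
208 [507.6 274.3  77. ] [139 132 121] | [502.5 261.5  69.7]
210 [509.8 275.1  73.1] [139 132 121] | [508.3 262.3  68.7]
212 [510.3 276.   67.7] [101  93  86] | [515.9 263.1  69.1]
214 [515.1 276.8  65.9] [78 67 62] | [516.7 263.9  64. ]
```

Depth puts the cap top at 109, so it is still up. The tips appear to sit on it even though TCP z reads 94. I'll go down in small steps and watch the force.

```bash
python3 -m jog '[[[0,0,0.04,0,0,0,0],[0,0,0.04,0,0,0,0],[0,0,0.04,0,0,0,0]]]';  python3 - <<'E'
from h import *
p,d=snap('scene'); W=world('scene',d)
for v in range(188,216,2):print(v,W[v,422].round(1),p[v,422], '|',W[v,416].round(1))
p,d=snap('top'); W=world('top',d)
w=W[215:260,200:240].reshape(-1,3); m=(abs(w[:,0]-502.5)<19)&(abs(w[:,1]-269.7)<19); print('top view z percentiles',np.percentile(w[m,2],[1,5,20,50,80,95]).round())
save('t1.png',cv2.resize(p[180:280,180:330],None,fx=5,fy=5,interpolation=cv2.INTER_CUBIC))
E
```

```text
time: 3.52
tool_pos: [502.8, 269.9, 87.9]
tcp_rot: [180.0, 0.0, 166.1]
ft_force: [-0.9, -0.1, 2.6]
finger_gap: 0.2
188 [509.7 266.  133.4] [79 67 59] | [327.8 251.8  -2.1]
190 [514.6 266.7 131.6] [75 63 55] | [339.8 252.9   0. ]
192 [511.7 267.6 124.2] [77 67 59] | [494.5 255.  108.6]
194 [513.3 268.3 120.1] [82 72 64] | [501.5 255.8 108.4]
196 [509.6 269.2 111.9] [91 80 72] | [509.6 256.7 109. ]
198 [1183.7  260.1  622.3] [76 62 55] | [516.7 257.5 109. ]
200 [516.7 270.8 106.4] [55 38 29] | [517.  258.3 103.8]
202 [522.  271.5 105.1] [53 35 25] | [ 3.917e+02  2.588e+02 -2.000e-01]
204 [524.  272.3 101.2] [69 55 46] | [481.  259.8  64.1]
206 [510.8 273.4  85.2] [123 115 106] | [495.1 260.7  69.5]
208 [510.7 274.3  79.5] [139 131 121] | [502.5 261.5  69.7]
210 [508.1 275.2  71.7] [138 132 121] | [509.6 262.3  69.8]
212 [511.6 276.   68.8] [100  92  86] | [516.9 263.1  70. ]
214 [515.7 276.8  66.4] [79 68 62] | [516.9 263.9  64.2]
top view z percentiles [ 61.  62.  63.  64.  67. 109.]
```

View pics/t1.png

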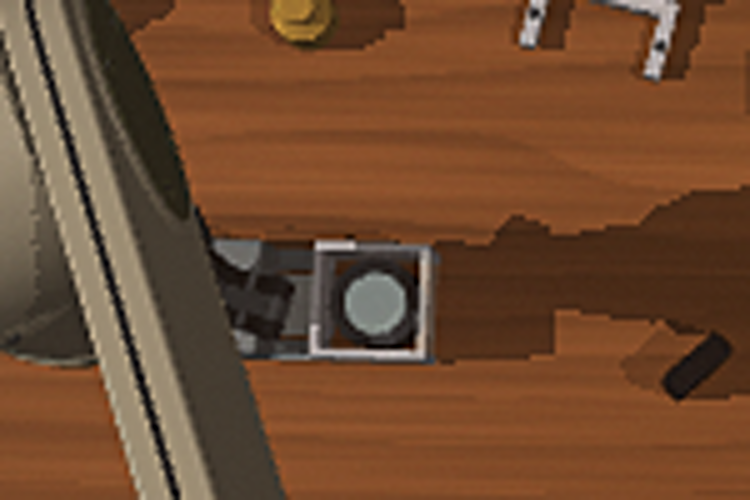

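The force has just begun (2.6 N) with the cap still at 109, so the real tips sit about 20 mm above the reported TCP z. I'll keep pressing by force.

```bash
python3 -m jog '[[[0,0,0.06,0,0,0,0],[0,0,0.06,0,0,0,0],[0,0,0.06,0,0,0,0],[0,0,0.06,0,0,0,0],[0,0,0.06,0,0,0,0],[0,0,0.06,0,0,0,0],[0,0,0.06,0,0,0,0]]]'; python3 - <<'E'
from h import *
p,d=snap('scene'); W=world('scene',d)
for v in range(190,216,2):print(v,W[v,422].round(1),p[v,422], '|',W[v,416].round(1))
E
```

```text
time: 4.5
tool_pos: [502.9, 269.9, 67.3]
tcp_rot: [180.0, 0.0, 166.1]
ft_force: [-2.3, -0.7, 5.9]
finger_gap: -0.0
190 [507.  266.8 126. ] [54 38 30] | [ 3.394e+02  2.529e+02 -2.000e-01]
192 [511.3 267.6 123.9] [72 60 53] | [347.5 253.9  -0.9]
194 [511.  268.4 118.3] [83 73 66] | [506.6 255.9 112.2]
196 [512.6 269.2 114.1] [88 79 71] | [504.2 256.6 104.9]
198 [513.1 270.  109.1] [96 88 79] | [504.5 257.4  99.6]
200 [512.6 270.8 103.3] [100  90  83] | [507.5 258.2  96.4]
202 [512.8 271.7  98. ] [106  97  89] | [502.5 259.   86.9]
204 [513.  272.5  92.6] [100  92  84] | [510.1 259.8  87.2]
206 [511.  273.4  85.4] [70 57 50] | [518.7 260.6  88.5]
208 [520.1 274.1  87.1] [55 37 29] | [518.9 261.4  83. ]
210 [523.  274.8  83.9] [53 34 25] | [509.2 262.3  69.4]
212 [512.8 276.   69.8] [62 50 42] | [515.8 263.1  69. ]
214 [514.1 276.8  65.1] [76 65 61] | [517.2 263.9  64.5]
```

```bash
python3 -m jog '[[[0,0,0.04,0,0,0,0],[0,0,0.04,0,0,0,0],[0,0,0.03,0,0,0,0],[0,0,0.02,0,0,0,0],[0,0,0.02,0,0,0,0]]]'
```

```text
time: 5.18
tool_pos: [503.0, 270.0, 60.1]
tcp_rot: [180.0, 0.0, 166.1]
ft_force: [-4.8, -2.4, 12.8]
finger_gap: -0.0
```

```bash
python3 -m jog '[[[0,0,0.02,0,0,0,0],[0,0,0,0,0,0,0]]]'
```

```text
time: 5.42
tool_pos: [503.0, 270.0, 60.1]
tcp_rot: [180.0, 0.0, 166.2]
ft_force: [-6.5, -3.8, 15.5]
finger_gap: 0.0
```

It's on the hard stop: z has stalled at 60.1 while the force climbs past 10 N. Now I'll release.

```bash
python3 -m jog '[[[0,0,0.02,0,0,0,0],[0,0,-0.1,0,0,0,0],[0,0,-0.12,0,0,0,0],[0,0,-0.12,0,0,0,0],[0,0,-0.12,0,0,0,0],[0,0,-0.12,0,0,0,0],[0,0,-0.3,0,0,0,0],[0,0,-0.6,0,0,0,0],[0,0,-0.6,0,0,0,0],[0,0,0,0,0,0,0]]]'; python3 - <<'E'
from h import *
p,d=snap('top'); W=world('top',d); save('t2.png',cv2.resize(p[150:280,190:350],None,fx=5,fy=4.6 and 4,interpolation=cv2.INTER_CUBIC))
w=W[225:262,270:310].reshape(-1,3); m=(w[:,2]>7)&(w[:,2]<20); x=w[m]
print(m.sum(),x.mean(0).round(1),cv2.minEnclosingCircle(x[:,:2].astype(np.float32)))
q,e=snap('scene'); Ws=world('scene',e).reshape(-1,3)
for nm,A in(('top',W.reshape(-1,3)),('scene',Ws)):
    m=(A[:,0]>470)&(A[:,0]<535)&(A[:,1]>60)&(A[:,1]<160)&(A[:,2]>8)&(A[:,2]<25); 
    if m.any(): print(nm,m.sum(),A[m].mean(0),A[m].min(0),A[m].max(0),cv2.minEnclosingCircle(A[m][:,:2].astype(np.float32)))
m=(abs(Ws[:,0]-502)<25)&(abs(Ws[:,1]-260)<12)&(Ws[:,2]<115);print('cap',np.percentile(Ws[m,2],[50,80,95,99]))
toolshift([502,120,30])
E
```

```text
time: 6.68
tool_pos: [504.5, 270.6, 165.3]
tcp_rot: [179.8, 0.3, 166.1]
ft_force: [1.2, -0.0, -0.6]
finger_gap: -0.2
245 [500.9 123.1  12.4] ((501.0287170410156, 126.68069458007812), 25.300457000732422)
top 242 [500.95695883 122.96274104  12.47523328] [480.190615   101.55402547   8.01560194] [522.92808164 144.36030657  17.14497869] ((501.1762390136719, 122.95603942871094), 21.838300704956055)
scene 183 [504.07826627 123.48192505  11.46098014] [478.99815005 102.58887459   8.12855555] [525.63512465 144.48473395  14.19161562] ((502.3415832519531, 123.23969268798828), 23.34385871887207)
cap [ 76.47083399 108.01907499 108.9903505  109.76216506]
pos [502.7 269.8 161.7] rot [1.7999e+02 2.0000e-02 1.6615e+02] F [ 0.5 -0.3 -0.6] gap 0.1 t 6.775
shift units [-0.703 -2.913  2.633]
```

View pics/t2.png

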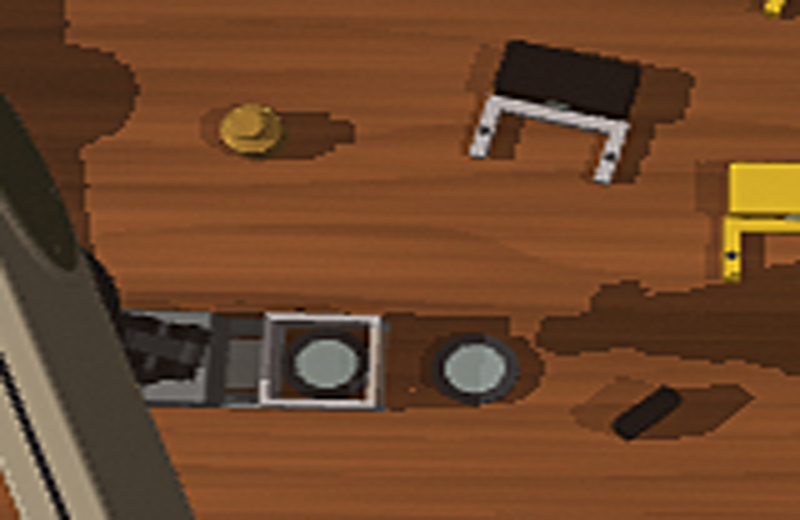

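Exactly one disc is out, at crop (475,368), which is about (501,123). One is still in the magazine, and the cap is back up at 109. Before going low beside the shaft, I'll measure the real gripper profile.

```bash
python3 - <<'E'
from h import *
p,d=load('scene'); A=world('scene',d).reshape(-1,3); c=np.array([502.7,269.8]); y=np.array([.24,.971]); x=np.array([-.971,.24])
q=A[:,:2]-c; m=(np.linalg.norm(q,axis=1)<90)&(A[:,2]>112)
q=q[m];z=A[m,2]
for k in range(112,400,8):
    s=(z>=k)&(z<k+8)
    if s.any(): print(k,s.sum(),'y',(q[s]@y).min().round(),(q[s]@y).max().round(),'x',(q[s]@x).min().round(),(q[s]@x).max().round())
E
```

```text
184 23 y -10.0 8.0 x -12.0 -1.0
192 46 y -13.0 14.0 x -13.0 2.0
200 51 y -12.0 14.0 x -12.0 6.0
208 52 y -12.0 14.0 x -12.0 8.0
216 46 y -15.0 15.0 x -13.0 4.0
224 82 y -29.0 32.0 x -14.0 8.0
232 162 y -37.0 36.0 x -15.0 12.0
240 153 y -42.0 44.0 x -17.0 12.0
248 148 y -49.0 50.0 x -19.0 12.0
256 160 y -55.0 55.0 x -19.0 12.0
264 214 y -60.0 62.0 x -19.0 8.0
272 260 y -60.0 62.0 x -20.0 12.0
280 210 y -52.0 53.0 x -22.0 5.0
288 201 y -40.0 43.0 x -22.0 6.0
296 136 y -38.0 41.0 x -13.0 7.0
304 45 y -36.0 38.0 x -36.0 8.0
312 149 y -32.0 38.0 x -39.0 4.0
320 175 y -34.0 38.0 x -39.0 3.0
328 178 y -35.0 38.0 x -39.0 4.0
336 186 y -32.0 38.0 x -39.0 2.0
344 185 y -34.0 38.0 x -38.0 11.0
352 280 y -36.0 37.0 x -39.0 18.0
360 125 y -27.0 32.0 x -33.0 -3.0
368 122 y -36.0 43.0 x -44.0 3.0
376 260 y -42.0 43.0 x -43.0 9.0
384 217 y -40.0 43.0 x -45.0 6.0
392 261 y -40.0 42.0 x -43.0 7.0
```

The measured tips sit about 21 mm above the reported TCP, and the linkage widens to ±42 mm at shaft-top height. Centring the gripper on the disc would therefore scrape the shaft. I'll start the push with only the +y finger (gap about 40, TCP offset to −y). Past the shaft I'll re-centre and cradle the disc.

```bash
python3 -m jog '[[[0.08,-0.85,0,0,0,0,0.47],[0.08,-0.85,0,0,0,0,0.47],[0.08,-0.85,0,0,0,0,0.47],[0.08,-0.85,0,0,0,0,0.47],[0,0,0.7,0,0,0,0.47],[0,0,0.7,0,0,0,0.47],[0,0,0.7,0,0,0,0.47],[0,0,0.7,0,0,0,0.47],[0,0,0.2,0,0,0,0.47],[0,0,0,0,0,0,0.47]]]'; cat >> h.py <<'E'
def prof(c,zmin,zmax,st,yaw=166.15):
    p,d=snap('scene'); A=world('scene',d).reshape(-1,3); a=np.radians(yaw); y=np.array([np.sin(a),-np.cos(a)]); x=np.array([np.cos(a),np.sin(a)])
    q=A[:,:2]-np.array(c)[:2]; m=(np.linalg.norm(q,axis=1)<90)&(A[:,2]>zmin); q=q[m];z=A[m,2]
    for k in range(zmin,zmax,st):
        s=(z>=k)&(z<k+st)&(abs(q@x)<20)
        if s.any(): print(k,s.sum(),'y',np.percentile(q[s]@y,[0,25,50,75,100]).round(),'x',(q[s]@x).min().round(),(q[s]@x).max().round())
E
python3 - <<'E'
from h import *
toolshift([446.3,108.8,-14]); prof(telemetry.sense()['tool_pos'],16,100,6)
E
```

```text
time: 8.02
tool_pos: [445.5, 108.5, 10.7]
tcp_rot: [-179.9, -0.1, 166.1]
ft_force: [0.1, -0.3, 0.9]
finger_gap: 40.2
pos [445.5 108.5  10.7] rot [-1.7995e+02 -1.3000e-01  1.6615e+02] F [ 0.1 -0.3  0.9] gap 40.2 t 8.025
shift units [-0.016  0.011  0.494]
16 7 y [70. 75. 77. 81. 87.] x -16.0 -11.0
22 15 y [71. 75. 79. 84. 89.] x -18.0 -10.0
28 19 y [-21.  71.  77.  85.  89.] x -17.0 6.0
34 36 y [-27.  12.  71.  79.  88.] x -19.0 12.0
40 43 y [-31. -20.  25.  72.  88.] x -19.0 10.0
46 47 y [-32. -20.  31.  75.  88.] x -19.0 11.0
52 47 y [-33. -20.  33.  75.  87.] x -18.0 8.0
58 46 y [-34. -19.  28.  69.  89.] x -19.0 10.0
64 31 y [-31. -22. -20.  27.  34.] x -13.0 13.0
70 19 y [-30. -22. -21.  25.  35.] x -12.0 7.0
76 40 y [-47. -31. -21.  31.  49.] x -14.0 10.0
82 81 y [-53. -34.  26.  35.  53.] x -14.0 12.0
88 69 y [-54. -45. -28.  29.  55.] x -14.0 14.0
94 59 y [-56. -44.  25.  37.  58.] x -17.0 15.0
```

```bash
python3 -m jog '[[[0,0,0.25,0,0,0,0.47],[0,0,0.2,0,0,0,0.47],[0,0,0.06,0,0,0,0.47],[0,0,0,0,0,0,0.47]]]'; python3 - <<'E'
from h import *
p,d=snap('scene'); save('s3.png',cv2.resize(p[150:270,280:440],None,fx=5,fy=5,interpolation=cv2.INTER_CUBIC)); prof(telemetry.sense()['tool_pos'],3,70,4)
E
```

```text
time: 8.57
tool_pos: [446.2, 108.6, -14.4]
tcp_rot: [-180.0, -0.0, 166.1]
ft_force: [0.2, 0.4, 0.5]
finger_gap: 40.0
7 4 y [-24. -21. -20. -20. -20.] x -7.0 8.0
11 13 y [-26. -20.  24.  27.  31.] x -10.0 9.0
15 16 y [-32. -23. -20.  21.  30.] x -11.0 8.0
19 23 y [-32.  -0.  27.  51.  83.] x -16.0 7.0
23 31 y [-31. -20.  30.  77.  89.] x -17.0 13.0
27 31 y [-32.  -0.  34.  77.  89.] x -17.0 6.0
31 29 y [-32. -20.  33.  77.  89.] x -18.0 12.0
35 33 y [-25. -20.  32.  75.  88.] x -17.0 11.0
39 28 y [-31. -20.  28.  71.  88.] x -16.0 11.0
43 25 y [-31. -20.  25.  76.  87.] x -16.0 12.0
47 28 y [-41. -21.  37.  77.  87.] x -17.0 6.0
51 39 y [-41. -23.  30.  73.  89.] x -16.0 8.0
55 47 y [-49. -23.  30.  68.  85.] x -16.0 15.0
59 66 y [-53. -27.  32.  50.  90.] x -19.0 10.0
63 51 y [-54. -44. -39.  28.  54.] x -14.0 14.0
67 32 y [-53. -44.   4.  44.  56.] x -14.0 12.0
```

View pics/s3.png

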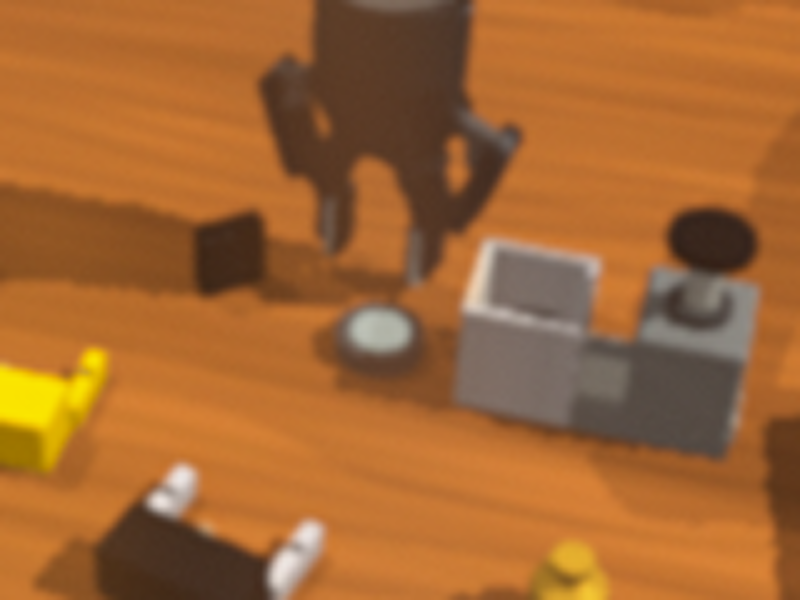

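Tips are about 8 mm up, with the right finger at crop (420,280) behind the disc at (380,335). I'll lower 2.5 mm and push slowly.

```bash
python3 -m jog '[[[-0.1,0,0.05,0,0,0,0.47],[-0.1,0,0,0,0,0,0.47],[-0.08,0,0,0,0,0,0.47],[-0.08,0,0,0,0,0,0.47],[-0.08,0,0,0,0,0,0.47],[-0.08,0,0,0,0,0,0.47],[-0.08,0,0,0,0,0,0.47],[-0.08,0,0,0,0,0,0.47],[-0.08,0,0,0,0,0,0.47],[-0.08,0,0,0,0,0,0.47],[-0.08,0,0,0,0,0,0.47]]]'; cat >> h.py <<'E'
def disc(c,r=40,zl=8,zh=15.5):
    for n in('top','scene'):
        p,d=snap(n); A=world(n,d); P=p.reshape(-1,3).astype(int); A=A.reshape(-1,3)
        m=(np.linalg.norm(A[:,:2]-c,axis=1)<r)&(A[:,2]>zl)&(A[:,2]<zh); x=A[m]
        g=x[(P[m].min(1)>95)]  # pale glass centre
        print(n,m.sum(),'all',np.median(x,0).round(1) if len(x) else '', 'glass',len(g),g.mean(0).round(1) if len(g) else '')
E
python3 - <<'E'
from h import *
s=telemetry.sense()['tool_pos']; e=np.array([.971,-.239]); l=np.array([.24,.971])
c=s[:2]+33*e+27*l; print(s,'exp disc',c); disc(c)
E
```

```text
time: 10.05
tool_pos: [491.4, 97.5, -16.6]
tcp_rot: [-180.0, -0.0, 166.1]
ft_force: [-0.7, 0.2, 0.3]
finger_gap: 40.0
[491.38926669  97.523359   -16.60896781] exp disc [529.91226669 115.853359  ]
top 0 all  glass 0 
scene 200 all [532.3 118.3  11.6] glass 107 [532.2 116.2  11.9]
```

```bash
python3 -m jog '[[[-0.08,0,0,0,0,0,0.47],[-0.08,0,0,0,0,0,0.47],[-0.08,0,0,0,0,0,0.47],[-0.08,0,0,0,0,0,0.47],[-0.08,0,0,0,0,0,0.47],[-0.08,0,0,0,0,0,0.47],[-0.08,0,0,0,0,0,0.47],[-0.08,0,0,0,0,0,0.47],[0.1,0,0,0,0,0,0.47],[0.3,0,0,0,0,0,0.47],[0.1,0,0,0,0,0,0.47],[0,0,0,0,0,0,0.47]]]'; python3 - <<'E'
from h import *
s=telemetry.sense()['tool_pos']; c=[562,108]; print(s); disc(c); disc(c)
seat=np.array([638.3,92.2]);
toolshift([562-53*.971,108+53*.239,-16.6])
E
```

```text
time: 11.65
tool_pos: [497.6, 96.0, -16.6]
tcp_rot: [-180.0, 0.0, 166.2]
ft_force: [-0.2, 0.8, -0.4]
finger_gap: 39.9
[497.62992906  96.03794217 -16.60295441]
top 0 all  glass 0 
scene 205 all [563.5 112.   11.6] glass 128 [562.7 111.3  11.7]
top 0 all  glass 0 
scene 207 all [563.1 112.2  11.5] glass 128 [562.7 111.3  11.7]
pos [498.4  95.8 -16.4] rot [1.7999e+02 3.0000e-02 1.6614e+02] F [-0.1  0.5 -0.1] gap 40.2 t 11.85
shift units [-0.117  0.54   0.004]
```

The disc is at about (562,111), practically on the pocket axis. I'll push it 15 mm further past the shaft, then lift so I can re-centre for a two-finger cradle.

```bash
python3 -m jog '[[[-0.15,0.06,0,0,0,0,0.47],[-0.15,0,0,0,0,0,0.47],[-0.1,0,0,0,0,0,0.47],[-0.1,0,0,0,0,0,0.47],[-0.08,0,0,0,0,0,0.47],[-0.08,0,0,0,0,0,0.47],[-0.08,0,0,0,0,0,0.47],[-0.08,0,0,0,0,0,0.47],[0.1,0,0,0,0,0,0.47],[0.2,0,0,0,0,0,0.47],[0,0,-0.7,0,0,0,0.4],[0,0,-0.7,0,0,0,0.305]]]'; python3 - <<'E'
from h import *
s=telemetry.sense()['tool_pos']; c=[577,107]; print(s); disc(c)
toolshift([577-36*.971,107+36*.239,-16.6])
E
```

```text
time: 13.35
tool_pos: [522.2, 92.8, 53.4]
tcp_rot: [-180.0, -0.1, 166.2]
ft_force: [-0.4, 0.4, 0.0]
finger_gap: 26.2
[522.16692659  92.82230256  53.44069639]
top 0 all  glass 0 
scene 213 all [579.8 108.8  11.5] glass 136 [578.9 108.1  11.8]
pos [526.5  93.2  57.9] rot [179.87   0.39 166.16] F [1.8 0.2 0.3] gap 26.1 t 13.45
shift units [-0.184  0.507  1.493]
```

```bash
python3 -m jog '[[[-0.13,0.27,0,0,0,0,0.305],[-0.13,0.27,0,0,0,0,0.305],[0,0,0.3,0,0,0,0.305],[0,0,0.3,0,0,0,0.305],[0,0,0,0,0,0,0.305]]]'; python3 - <<'E'
from h import *
toolshift([543.6,116.4,-16.6])
E
```

```text
time: 14.08
tool_pos: [540.3, 115.2, 20.2]
tcp_rot: [-179.9, -0.3, 166.1]
ft_force: [-0.3, -0.3, -0.1]
finger_gap: 25.7
pos [540.3 115.2  20.2] rot [-179.88   -0.3   166.14] F [-0.3 -0.3 -0.1] gap 25.7 t 14.075
shift units [-0.062  0.04   0.735]
```

```bash
python3 -m jog '[[[0,0.04,0.35,0,0,0,0.305],[0,0,0.3,0,0,0,0.305],[0,0,0.06,0,0,0,0.305],[-0.1,0,0,0,0,0,0.305],[-0.1,0,0,0,0,0,0.305],[-0.1,0,0,0,0,0,0.305],[-0.1,0,0,0,0,0,0.305],[-0.1,0,0,0,0,0,0.305],[-0.1,0,0,0,0,0,0.305],[-0.1,0,0,0,0,0,0.305],[-0.1,0,0,0,0,0,0.305],[-0.1,0,0,0,0,0,0.305]]]'; python3 - <<'E'
from h import *
toolshift([610.4,99,-16]); p,d=snap('scene'); save('s4.png',cv2.resize(p[180:300,260:420],None,fx=5,fy=5,interpolation=cv2.INTER_CUBIC))
disc([612,98],24,9,13.5)
E
```

```text
time: 15.58
tool_pos: [587.4, 106.8, -12.1]
tcp_rot: [180.0, -0.0, 166.1]
ft_force: [-1.3, 0.2, 3.0]
finger_gap: 26.1
pos [587.4 106.8 -12.1] rot [180.    -0.   166.15] F [-1.3  0.2  3. ] gap 26.1 t 15.575
shift units [-0.483 -0.042  0.078]
top 0 all  glass 0 
scene 215 all [614.4 100.2  11.5] glass 132 [616.2 100.   11.6]
```

View pics/s4.png

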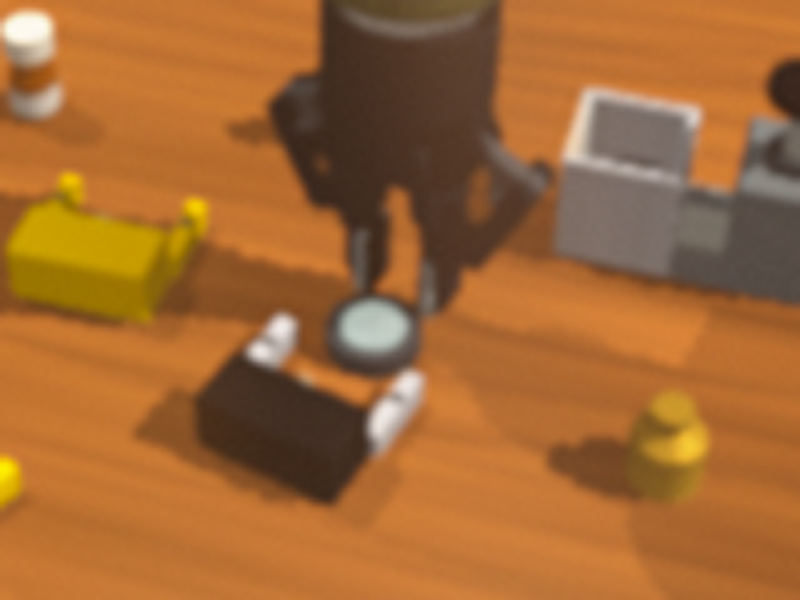

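The disc is at about (615.5,100) at the mouth, centred between the walls and lying flat. Fz = 3 N with z held 3 mm above command suggests the tips are touching something below. I'll back off a little, raise, and recheck.

```bash
python3 -m jog '[[[0.08,0,0,0,0,0,0.305],[0.06,0,-0.03,0,0,0,0.305],[0,0,-0.03,0,0,0,0.305],[0,0,0,0,0,0,0.305]]]'; python3 - <<'E'
from h import *
toolshift([610.4,99,-12]); prof(telemetry.sense()['tool_pos'],2,40,3); disc([612,98],24,9,13.5)
E
```

```text
time: 16.23
tool_pos: [580.5, 108.6, -8.8]
tcp_rot: [180.0, 0.0, 166.2]
ft_force: [0.2, -1.0, 0.9]
finger_gap: 26.0
pos [580.5 108.6  -8.8] rot [1.7999e+02 3.0000e-02 1.6615e+02] F [ 0.2 -1.   0.9] gap 26.0 t 16.225
shift units [-0.626 -0.044  0.065]
2 8 y [-85. -72. -44. -28.  61.] x -14.0 18.0
8 8 y [-12.  -6.  -1.   7.  13.] x -20.0 -13.0
11 23 y [-16. -10.  -5.   5.  20.] x -19.0 5.0
14 8 y [-18. -14. -13.  15.  19.] x -11.0 9.0
17 14 y [-18. -14.   0.  17.  22.] x -11.0 5.0
20 12 y [-26. -14.   0.  19.  26.] x -11.0 10.0
23 17 y [-26. -14. -13.  21.  27.] x -11.0 9.0
26 17 y [-24. -13. -12.  21.  27.] x -12.0 10.0
29 17 y [-26. -15.  13.  19.  27.] x -12.0 5.0
32 15 y [-22. -13. -12.  17.  24.] x -11.0 8.0
35 22 y [-26. -15.  -0.  24.  27.] x -11.0 9.0
38 14 y [-19. -13.   2.  23.  27.] x -12.0 3.0
top 0 all  glass 0 
scene 206 all [614.3  99.8  11.5] glass 134 [615.7 100.   11.6]
```

The tips were free: the pose simply rose with the command. Their height is now about 11 mm, too high for pushing, so I'll lower 6 mm and push home.

```bash
python3 -m jog '[[[0,-0.02,0.06,0,0,0,0.305],[0,-0.02,0.06,0,0,0,0.305],[0,0,0,0,0,0,0.305],[-0.1,0,0,0,0,0,0.305],[-0.08,0,0,0,0,0,0.305],[-0.08,0,0,0,0,0,0.305],[-0.08,0,0,0,0,0,0.305],[-0.08,0,0,0,0,0,0.305]]]'; python3 - <<'E'
from h import *
toolshift([610.4,99,-14]); disc([626,96],24,9,13.5)
E
```

```text
time: 17.38
tool_pos: [600.5, 101.5, -15.1]
tcp_rot: [180.0, -0.0, 166.1]
ft_force: [-1.0, 0.2, 0.2]
finger_gap: 26.0
pos [600.5 101.5 -15.1] rot [ 1.8000e+02 -1.0000e-02  1.6614e+02] F [-1.   0.2  0.2] gap 26.0 t 17.375
shift units [-0.204 -0.002 -0.022]
top 0 all  glass 0 
scene 222 all [628.6  95.8  11.5] glass 133 [630.   95.2  11.6]
```

```bash
python3 -m jog '[[[-0.08,0,0,0,0,0,0.305],[-0.06,0,0,0,0,0,0.305],[-0.03,0,0,0,0,0,0.305],[-0.03,0,0,0,0,0,0.305],[-0.02,0,0,0,0,0,0.305]]]'
```

```text
time: 18.1
tool_pos: [611.0, 98.9, -15.1]
tcp_rot: [-180.0, -0.0, 166.1]
ft_force: [-1.0, 0.0, -0.7]
finger_gap: 26.1
```

```bash
python3 -m jog '[[[-0.02,0,0,0,0,0,0.305],[-0.02,0,0,0,0,0,0.305]]]';python3 -c "
from h import *
disc([634,93],24,9,13.5)"
```

```text
time: 18.35
tool_pos: [612.9, 98.5, -15.1]
tcp_rot: [180.0, -0.0, 166.1]
ft_force: [-0.7, 1.1, 0.4]
finger_gap: 26.1
top 0 all  glass 0 
scene 204 all [637.   93.7  11.7] glass 127 [640.8  92.2  11.7]
```

Not against the wall yet, so I'll continue in 1 mm steps until the force rises.

```bash
for i in 1 ; do python3 -m jog '[[[-0.02,0,0,0,0,0,0.305],[-0.02,0,0,0,0,0,0.305]]]'; done
```

```text
time: 18.7
tool_pos: [613.6, 98.2, -15.5]
tcp_rot: [-180.0, -0.1, 166.2]
ft_force: [-7.3, 1.0, 4.2]
finger_gap: 25.9
```

```bash
python3 -m jog '[[[-0.02,0,0,0,0,0,0.305],[-0.02,0,0,0,0,0,0.305]]]'
```

```text
time: 18.95
tool_pos: [614.0, 98.1, -16.0]
tcp_rot: [-179.9, -0.3, 166.2]
ft_force: [-13.6, 3.1, 8.1]
finger_gap: 26.1
```

The disc is home: the pose has stalled and the force is up to 14 N. I'll back straight off, lift and retreat towards the robot so the top camera can see.

```bash
python3 -m jog '[[[0.06,0,0,0,0,0,0.305],[0.1,0,0,0,0,0,0.305],[0.2,0,0,0,0,0,0.305],[0,0,-0.5,0,0,0,0.305],[0,0,-1,0,0,0,0.305],[0,0,-1,0,0,0,0.305],[0.5,-0.5,-0.5,0,0,0,0.305],[0.8,-0.8,0,0,0,0,0.305],[0.8,-0.8,0,0,0,0,0.305],[0.8,-0.8,0,0,0,0,0.305],[0,0,0,0,0,0,0.305],[0,0,0,0,0,0,0.305]]]'; python3 - <<'E'
from h import *
toolshift([0,0,0]); p,d=snap('top'); W=world('top',d); save('t5.png',cv2.resize(p[145:265,195:345],None,fx=5,fy=5,interpolation=cv2.INTER_CUBIC))
disc([638,92],20,9,14); W=W.reshape(-1,3)
for n,c,r in(('wbig',(647.8,238.4),25),('mount',(473.3,36.8),28)):
    m=(np.linalg.norm(W[:,:2]-c,axis=1)<r)&(W[:,2]>6); print(n,m.sum(),cv2.minAreaRect(W[m][:,:2].astype(np.float32)))
m=(abs(W[:,0]-502)<20)&(abs(W[:,1]-270)<20)&(W[:,2]<130)&(W[:,2]>85); print('cap',m.sum(),np.median(W[m],0) if m.any() else '')
# axis coordinates of disc rim
a=np.radians(-14.7); e=np.array([np.cos(a),np.sin(a)]); l=np.array([-e[1],e[0]]); q=W[:,:2]-[638.3,92.2]; s=(W[:,2]>6)&(W[:,2]<17)&(np.abs(q@l)<26)&(q@e>-40)&(q@e<21)
print('disc own frame x',np.percentile((q@e)[s],[0,2,50]).round(1),'y',np.percentile((q@l)[s],[1,50,99]).round(1))
E
```

```text
time: 20.45
tool_pos: [424.4, -4.2, 135.5]
tcp_rot: [180.0, 0.1, 166.1]
ft_force: [0.1, -0.1, -0.6]
finger_gap: 25.6
pos [424.4  -4.2 135.5] rot [1.7997e+02 1.3000e-01 1.6611e+02] F [ 0.1 -0.1 -0.6] gap 25.6 t 20.45
shift units [ 8.267 -1.957  2.69 ]
top 144 all [636.5  92.1  11.9] glass 73 [638.3  90.3  11.9]
scene 176 all [638.3  93.   11.7] glass 144 [639.8  92.   11.7]
wbig 144 ((647.930419921875, 238.899169921875), (31.38999366760254, 30.22467613220215), 56.24913787841797)
mount 695 ((460.2502746582031, 35.09886932373047), (44.99591064453125, 31.467010498046875), 73.42708587646484)
cap 246 [502.44198323 269.72532695 109.36857243]
disc own frame x [-21.3 -19.8  -0.4] y [-20.6  -0.1  20.4]
```

View pics/t5.png

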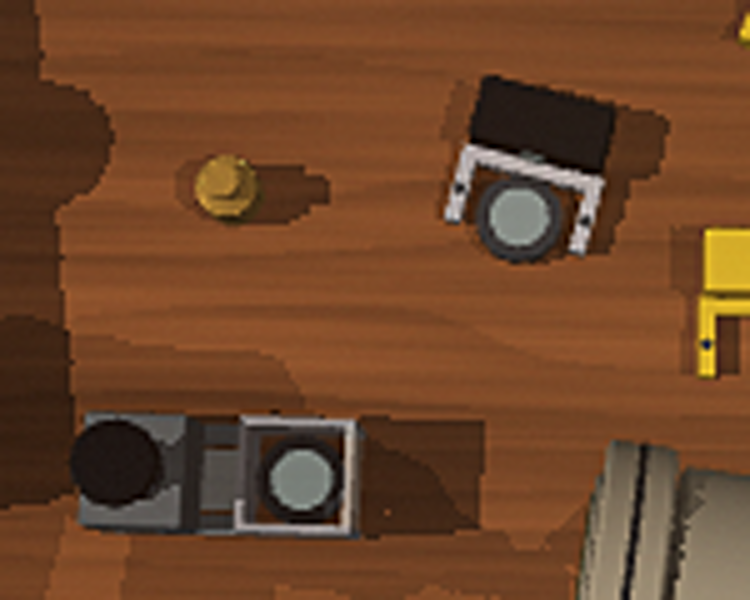

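The disc sits in the pocket at crop (520,217), touching the back wall and centred. One disc is visible in the magazine and the cap is up. Last check: compare the bystanders hidden by the arm using the scene camera, then hand in.

```bash
python3 - <<'E'
from h import *
p0=cv2.imread('pics/scene0.png')[...,::-1]; p,d=snap('scene'); A=world('scene',d).reshape(-1,3)
m=(np.linalg.norm(A[:,:2]-[473.3,36.8],axis=1)<28)&(A[:,2]>8)&(A[:,2]<45); print('mount',A[m].mean(0).round(1),'top',A[m,2].max().round())
for n,(v,u) in dict(mount=(200,326),vial=(193,266),dish=(178,235),wsm=(246,217),brush=(215,185),beaker=(287,490),y1=(232,280),wbig=(268,394)).items():
    a=p0[v-14:v+14,u-16:u+16]; b=p[v-24:v+24,u-26:u+26]; r=cv2.matchTemplate(b,a,cv2.TM_CCOEFF_NORMED); k=cv2.minMaxLoc(r); print(n,round(k[1],2),np.array(k[3])-10)
s=telemetry.sense(); print(s['qd'].round(1),s['ft_force'].round(1)); job.hand_in()
E
```

```text
mount [479.7  38.8  27.4] top 42.0
mount 1.0 [0 0]
vial 0.94 [0 0]
dish 0.95 [0 0]
wsm 1.0 [0 0]
brush 1.0 [0 0]
beaker 1.0 [0 0]
y1 1.0 [0 0]
wbig 1.0 [0 0]
[0.1 0.1 0.2 0.  0.1 0. ] [ 0.3  1.3 -0.3]
the job is handed in; nothing more can be done
```

The job is done and handed in at about 20.5 s of the 54 s allowed; no verdict was reported. I pressed the plunger once to its hard stop, where z stalled and the force rose past 15 N, and let it spring back. One disc came out. I pushed it along the bench with the fingertips into the aluminium and black reading head until it stalled against the back wall at about 14 N. Then I backed off, lifted clear and retreated.

**Disc:**
- Its near rim reads 21.3 mm in front of my estimated seat (22 expected), and it is centred across the pocket to within about 0.5 mm.
- Its top is 12 mm above the bench, so it lies flat.

**Dispenser:** The plunger cap is back at 109 mm. A disc is visible in the magazine; I did not count both.

**Bystanders:** The filter mount, vial, dish, both weights, brush, beaker and one yellow look-alike show no shift in the scene camera. I did not compare the other yellow one. The vial and dish matched less cleanly (0.94 and 0.95), though still with no shift. The top-camera check of the filter mount was spoiled by the arm covering it.

**Disagreements:**
- The real fingertips sat about 20 mm above the reported TCP, so I set heights by camera and force.
- The two cameras differ by up to about 2 mm on the disc's position.
- During the push Fz read 3 N once, for no clear reason, and was gone after I backed off and raised the tips.

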